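# Clear the hand mill's socket and mesh its key

### The arm

A 7-joint arm with a two-finger parallel gripper is mounted at the origin on the work surface. World frame = base frame: x ahead of the robot, y to its left, z up, the work surface at z = 0. Lengths are in m, angles in rad, forces in N, time in s.
With the tool pointing down it reaches from about 0.4 to 0.85 m from the base axis. Payload 10.4 kg.
Tool frame: the origin (TCP) lies at the very end of the fingers, on their centre line; the grasp point (between the pads) lies 19 mm behind it; x points along the fingers, z is the direction in which the jaws open and shut, and the axes are right-handed (so a half turn about x gives the same grasp; the last joint's range is limited). The gripper opens to 85 mm and grips with 20 to 120 N. Pads are 22 mm wide; open, the fingers measure 114 mm over their backs; the gripper's body (76 mm by 85 mm) begins 54 mm behind the grasp point. The pads swing forward as they close: fully open they stand 13 mm farther back than shut.
Start: joints at [-0.023, 0.332, -0.065, 1.46, 0.022, 1.35, -0.088], TCP at [0.625, 0, 0.231] pointing down, gripper open.
Joint ranges: [-2.6, 2.6], [-0.5, 2.12], [-1.47, 1.34], [0.16, 2.42], [-1.27, 4.41], [0.06, 2.06], [-2.6, 2.6]. Speed limits (rad/s): [2.22, 2.22, 2.79, 2.79, 3.14, 3.14, 3.14].

### API

Orientations are given as a unit quaternion [x, y, z, w].
In Python, from workcell import readout, camera, manip gives the robot as it stands.
- The arm moves only by the shell command python3 -m inch 'ROWS' [FORCE]. ROWS is JSON, a list of rows, each a list of 3 entries, a list of its own where there are three numbers: the turn, a rotation vector about the tool's x, y, z in degrees, then the shift along the tool's x, y, z in mm, then the closure, from 0 (fully open) to 1 (shut). In form: [[[wx, wy, wz], [dx, dy, dz], hand], ...]. A call has 1 to 10 rows; each row is the pose to reach, as a shift and turn from the pose measured when the call began, along the tool's axes at that moment; what a row does not reach only later rows make up. A row lasts 1/8 s, in which the tool goes at most 62.5 mm and 10.7 degrees, less where a joint would pass 70% of its speed; a pose out of reach is approached as far as the arm can. A call with a gripper value outside its range is refused whole. The fingers move at their own pace and stop on an object; FORCE is the grip in N (left out, the last holds). Time passes only in rows, so rows that repeat a pose let the fingers close. It gives the time, the measured TCP pose, the force and the opening at its end, in the units of the state.
- readout.get_obs(): the state, without advancing time (a new reading comes with each control period).
- camera(name): name is "scene" or "side" or "wrist"; returns a dict with "pixels" (384x512x3 uint8, red, green, blue), "range_z" (384x512 float32, m along the optical axis (not along the pixel's ray), 0 where there is no reading), "intrinsics" (3x3 intrinsics, pixels), "extrinsics" (4x4, takes a point from world to camera coordinates); the wrist camera has in their place "T_tool_cam" (4x4, takes a point from camera to tool coordinates, whose origin is the TCP and whose axes are the tool frame's). Camera axes: x right, y down, z forward; pixel columns grow to the right and rows downward; lengths in m; the calibration is good to about 2 mm. The wrist camera is an equidistant fisheye: a pixel r from the principal point sees the ray r / f radians off the axis. A picture is of the moment at which its call begins: read the wrist's pose just before it.
- manip.hand_in(): hands the job in, once; it reports no verdict.
The state is a dict: "clock": time; "joint_pos": joint angles; "joint_velocities": joint speeds; "tau": joint torques, N m; "position": TCP position; "ee_rot": TCP orientation; "ft_force": force on the tool from outside, world axes, zero at the start; "torque": the same for the moment, N m; "grip_width": opening from 0.0 (shut) to 1.0 (fully open).
Only numpy, scipy, OpenCV 4.12 (cv2) and the standard library are available. Lean on these libraries where they do the work, as an engineer would, in place of code of your own. Each camera call takes 0.05 s, during which the arm holds its last target.

### The job

The stirring stick has been left standing in the socket on top of the hand mill: first take it out and hang it by its eye on the peg of the peg stand, and let go of it. Then take the T-handled key from the cup on the lazy susan, turn it until its splines mesh with the cross-shaped socket of the mill, slide it fully home, and press it down until the spring-loaded hub is at the bottom of its travel. Finish while still gripping the key and holding the hub pressed down; do not tip over the gourd, the flask or the jar on the lazy susan.

Things in the scene. Friction and masses are not known exactly. Their poses are not given: they have to be found in the camera images.
- mill: Hand mill, fixed to the counter: a round wood and steel body 94 mm across (foot 100 mm), rim 96 mm above the counter. Origin: middle of its underside. A square aluminium hub, 44 x 44 mm, stands in its middle; hub top 110 mm above the counter when not pressed.
- hub_mouth (a point): Centre of the socket's mouth, in the flat top face of the mill's square hub. The socket is a cross (plus sign) of two slots, each 30 mm long, 9 mm wide and 31 mm deep, along this point's x and y axes; z is up. At the start the stirring stick stands in it.
- hub (a joint): How far the hub is pressed down against its spring, m: 0 = up, 0.010 = bottom of its travel. It slides straight down, does not turn, and springs back; it takes 3 N to start it and 9 N to hold it at the bottom.
- stick: Flat wooden stirring stick, 190 mm long, 6 mm thick, about 40 g. Origin: centre of its lower end; z along it towards the eye and tab, x through its thickness, y across its width (27 mm wide up to 122 mm, then the round eye, then the tab). Starts upright in the mill's socket, 31 mm deep, in the slot along the hub's y.
- stick_eye (a point): Centre of the stick's round eye: outer diameter 34 mm, a through hole 18 mm in diameter along this point's x axis; 138 mm above the stick's lower end, 52 mm below its top.
- stick_tab (a point): Where to grip the stick: flat tab above the eye, 20 mm wide (y), 6 mm thick (x), from 153 mm to the top at 190 mm of its length; this point 174 mm above the lower end, 36 mm above the eye's centre, 16 mm below the top.
- peg_stand: Fixed stand: wooden foot 90 x 80 x 12 mm, a steel post 16 mm in diameter and 190 mm high at this origin (its foot), and the peg, which leaves the top of the post towards this body's -x axis. z is up.
- peg_mid (a point): Point on the peg's centre line, 32 mm out from the post's axis, 190 mm above the counter; a hanging stick's eye goes about here. The peg is 8 mm thick and rises outwards by 14 degrees; axes as the stand's (-x points out along the peg).
- peg_tip (a point): Centre of the small ball (11 mm in diameter) at the free end of the peg, 56 mm out from the post's axis, 196 mm above the counter.
- key_center (a point): The mill's T-handled key, half-way up, on its axis; 82 mm high in all, about 180 g; z up along the key, x along its bar. At the start it stands upright in a fixed grey plastic cup on the lazy susan (outer diameter 56 mm, bore 32 mm), its flange on the cup's rim 77 mm above the counter.
- key_bar (a point): Middle of the key's wooden cross bar, where to grip it: 64 mm long (x), 16 mm wide (y), 18 mm high; 32 mm above key_center, 45 mm above the flange's underside, 9 mm below the top. A neck 16 mm in diameter joins bar and flange.
- key_flange (a point): Centre of the underside of the key's round steel flange, 40 mm in diameter, 6 mm thick; 13 mm below key_center. Home: this face flat on the hub's top face, this point at the socket's mouth.
- key: The same key; this point is the centre of its lower end, 28 mm below the flange's underside. Between them the splines: a plus-shaped cross of two blades along the key's x and y, 27 mm across, 6 mm thick, the lowest 6 mm thinner (3.5 mm thick, 22 mm across) as a lead-in. It meshes with the socket every quarter turn.
- susan: Round wooden lazy susan, 300 mm across, its top 35 mm above the counter; origin at its middle on the counter; the key's cup stands on it 75 mm from the middle along this body's +x. Its disc can turn on a stiff bearing.
- gourd_center (a point): Bystander on the lazy susan: gourd in a grey plastic holder, 76 mm across, 98 mm high; this point half-way up.
- flask_center (a point): Bystander on the lazy susan: stainless flask with black cap, 68 mm across, 164 mm high; this point half-way up.
- jar_center (a point): Bystander on the lazy susan: small amber glass jar, 50 mm across, 65 mm high; this point half-way up.

How it is judged:
By the outcome, as a careful person would: the job done as asked, in the order asked, and still so for the second after the job is handed in, while the arm keeps its last pose, push and grip.
It also fails if it takes over 69 s, if anything falls off the work surface, if the arm or the gripper's body presses on something with over 40 N, if the wrist force passes 120 N, or if a joint passes its speed limit or range.

## Working session

There is one attempt and no reset: what is moved stays moved. The work goes in short steps, Python scripts to look and compute and a shell command to move; the robot and the scene stay as the last step left them, time stands still between calls to the robot, and variables do not carry over. Pictures are saved under pics/ and viewed, and the job is handed in when it is done.

```bash
ls; mkdir -p pics; python3 - <<'E'
from workcell import readout,camera
import cv2,numpy as np
print(readout.get_obs())
for n in ["scene","side","wrist"]:
    c=camera(n); cv2.imwrite(f"pics/{n}0.png",c["pixels"][:,:,::-1]); np.savez(f"pics/{n}0.npz",**c)
    print(n,c["intrinsics"].tolist(), (c.get("extrinsics") if "extrinsics" in c else c["T_tool_cam"]).round(4).tolist())
E
```

```text
pics
{'clock': 0.0, 'joint_pos': array([-0.02258817,  0.33288409, -0.0646956 ,  1.46094171,  0.0215749 ,
        1.34991112, -0.08849582]), 'joint_velocities': array([-0.0020003 ,  0.00081002,  0.00147821,  0.00150158,  0.00118244,
        0.00050607, -0.00101476]), 'tau': array([ 4.98105128e-04, -6.25449800e+01,  4.97091911e-02, -3.91610491e+01,
        1.63588714e-02,  9.83294769e-03, -6.01235030e-06]), 'position': array([ 6.24619045e-01, -7.50854829e-06,  2.30508100e-01]), 'ee_rot': array([-1.70725729e-05,  7.07619002e-01, -1.44786304e-05,  7.06594189e-01]), 'ft_force': array([-0.92534898, -0.33235078, -0.15523165]), 'torque': array([ 0.05147857,  0.02753327, -0.00034693]), 'grip_width': 1.0043115941537744}
scene [[490.46117453687026, 0.0, 254.4487732878777], [0.0, 490.46117453687026, 193.70811323266662], [0.0, 0.0, 1.0]] [[-0.7562, 0.6543, -0.0058, 0.4249], [0.5368, 0.6153, -0.5772, -0.2243], [-0.3741, -0.4396, -0.8166, 1.716], [0.0, 0.0, 0.0, 1.0]]
side [[428.4816115242171, 0.0, 255.91876592330593], [0.0, 428.4816115242171, 189.88541880808526], [0.0, 0.0, 1.0]] [[-0.8823, -0.4706, -0.0034, 0.481], [-0.3232, 0.6112, -0.7225, 0.284], [0.3421, -0.6364, -0.6914, 1.0687], [0.0, 0.0, 0.0, 1.0]]
wrist [[297.3186396354542, 0.0, 255.9292309625786], [0.0, 297.3186396354542, 193.20629173219265], [0.0, 0.0, 1.0]] [[-0.0003, -0.3125, 0.9499, -0.1439], [0.0015, -0.9499, -0.3125, 0.0795], [1.0, 0.0013, 0.0007, -0.0001], [0.0, 0.0, 0.0, 1.0]]
```

View pics/scene0.png

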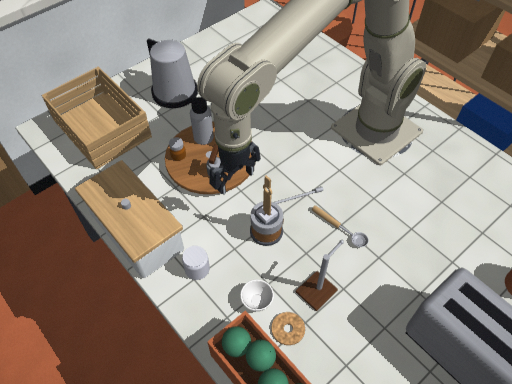

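View pics/side0.png

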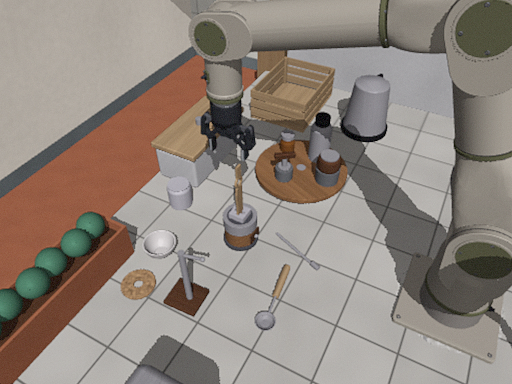

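View pics/wrist0.png

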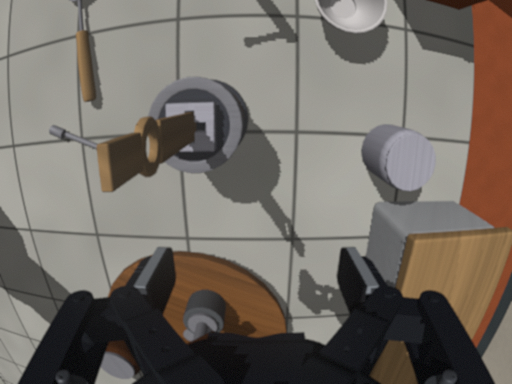

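```bash
cat > h.py <<'E'
import numpy as np,cv2
from scipy.spatial.transform import Rotation as R
from workcell import readout,camera
def load(f): return dict(np.load(f"pics/{f}.npz"))
def snap(n,f):
    o=readout.get_obs(); c=camera(n); c=dict(c)
    c["p"]=o["position"]; c["q"]=o["ee_rot"]
    np.savez(f"pics/{f}.npz",**c); cv2.imwrite(f"pics/{f}.png",c["pixels"][:,:,::-1]); return c
def crop(c,f,u0,v0,u1,v1,s):
    im=cv2.resize(np.ascontiguousarray(c["pixels"][v0:v1,u0:u1,::-1]),None,fx=s,fy=s,interpolation=cv2.INTER_CUBIC)
    cv2.imwrite(f"pics/{f}.png",im)
def ray(c,u,v):
    K=c["intrinsics"]; x=(u-K[0,2])/K[0,0]; y=(v-K[1,2])/K[1,1]
    if "T_tool_cam" in c:
        r=np.hypot(x,y); d=np.array([x/r*np.sin(r),y/r*np.sin(r),np.cos(r)]) if r>0 else np.array([0,0,1.])
        T=np.eye(4);T[:3,:3]=R.from_quat(c["q"]).as_matrix();T[:3,3]=c["p"]
        M=T@c["T_tool_cam"]
    else:
        d=np.array([x,y,1.]); M=np.linalg.inv(c["extrinsics"])
    return M[:3,3],M[:3,:3]@d,d[2]
def atz(c,u,v,z):
    o,d,_=ray(c,u,v); return o+d*(z-o[2])/d[2]
def dep(c,u,v):
    o,d,dz=ray(c,u,v); Z=c["range_z"][int(round(v)),int(round(u))]; return o+d*Z/dz
def proj(c,P):
    P=np.asarray(P,float)
    if "T_tool_cam" in c:
        T=np.eye(4);T[:3,:3]=R.from_quat(c["q"]).as_matrix();T[:3,3]=c["p"]
        E=np.linalg.inv(T@c["T_tool_cam"])
    else: E=c["extrinsics"]
    p=E[:3,:3]@P+E[:3,3];K=c["intrinsics"]
    if "T_tool_cam" in c:
        r=np.hypot(p[0],p[1]);th=np.arctan2(r,p[2]);x,y=p[0]/r*th,p[1]/r*th
    else: x,y=p[0]/p[2],p[1]/p[2]
    return np.array([K[0,0]*x+K[0,2],K[1,1]*y+K[1,2]])
def cloud(c):
    v,u=np.mgrid[0:384,0:512]; K=c["intrinsics"]; Z=c["range_z"]
    x=(u-K[0,2])/K[0,0]; y=(v-K[1,2])/K[1,1]
    if "T_tool_cam" in c:
        r=np.hypot(x,y)+1e-9; s=np.tan(np.minimum(r,1.5)); P=np.stack([x/r*s*Z,y/r*s*Z,Z],-1)
        T=np.eye(4);T[:3,:3]=R.from_quat(c["q"]).as_matrix();T[:3,3]=c["p"]; M=T@c["T_tool_cam"]
    else:
        P=np.stack([x*Z,y*Z,Z],-1); M=np.linalg.inv(c["extrinsics"])
    W=P@M[:3,:3].T+M[:3,3]; W[Z<=0]=np.nan; return W
E
python3 - <<'E'
from h import *
o=readout.get_obs()
for n in ["scene0","side0","wrist0"]:
    c=load(n); c["p"]=o["position"];c["q"]=o["ee_rot"]; np.savez(f"pics/{n}.npz",**c)
c=load("scene0"); crop(c,"sc1",160,120,360,320,4) if 0 else crop(c,"sc1",230,160,360,310,4)
crop(load("side0"),"si1",130,110,360,320,3)
w=load("wrist0"); crop(w,"w1",40,60,280,250,3)
W=cloud(w)
# mill rim / hub by height
for n in ["scene0","side0","wrist0"]:
    c=load(n); W=cloud(c); m=(np.abs(W[...,2]-0.11)<0.004)
    ok=m&(np.abs(W[...,0]-.6)<.3)&(np.abs(W[...,1])<.4)
    lab,cc,st,ce=cv2.connectedComponentsWithStats(ok.astype(np.uint8))
    for i in range(1,lab):
        if st[i,4]>25: print(n,st[i],np.nanmean(W[cc==i],0).round(4))
E
```

```text
scene0 [192 125  19   7  30] [ 0.5106 -0.3206  0.1098]
scene0 [257 206  21  16 135] [0.5692 0.0604 0.1101]
scene0 [146 235  29  21  60] [ 0.8536 -0.0507  0.1093]
scene0 [214 310  76  52 357] [0.823  0.2938 0.1102]
side0 [310 140  21   7  40] [ 0.4856 -0.3186  0.1097]
side0 [163 147  47  17 105] [ 0.8234 -0.0684  0.11  ]
side0 [316 160  25  11  67] [ 0.4239 -0.2273  0.11  ]
side0 [228 205  23  15 158] [0.5631 0.0607 0.1103]
side0 [ 79 215  47  57 316] [0.8142 0.3048 0.11  ]
wrist0 [ 165  102   50   50 1306] [0.5717 0.0581 0.1112]
wrist0 [391 225  89  63 495] [ 0.8127 -0.0691  0.1099]
wrist0 [193 333  10   6  33] [ 0.552  -0.1941  0.1095]
```

```bash
python3 - <<'E'
import cv2
E
ls pics
```

```text
sc1.png
scene0.npz
scene0.png
si1.png
side0.npz
side0.png
w1.png
wrist0.npz
wrist0.png
```

View pics/sc1.png

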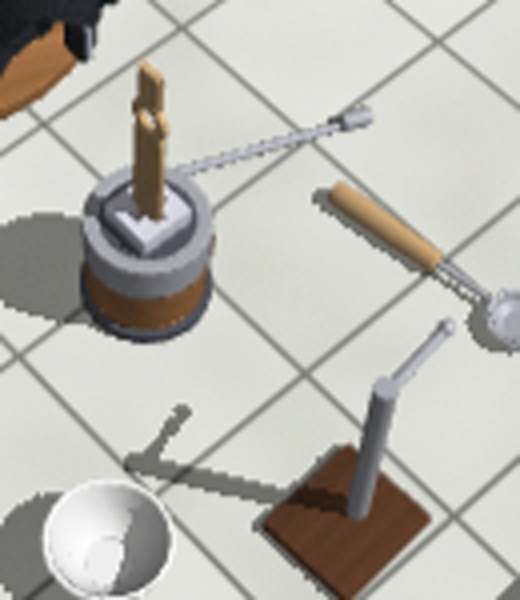

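View pics/si1.png

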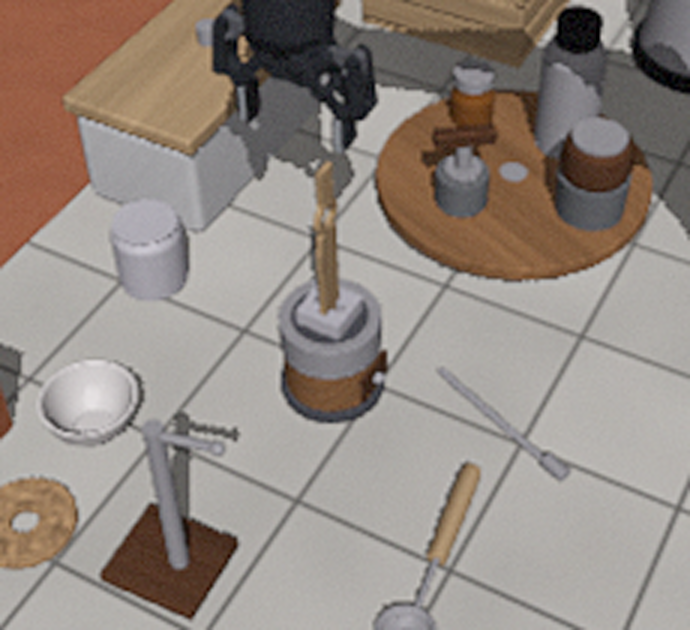

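View pics/w1.png

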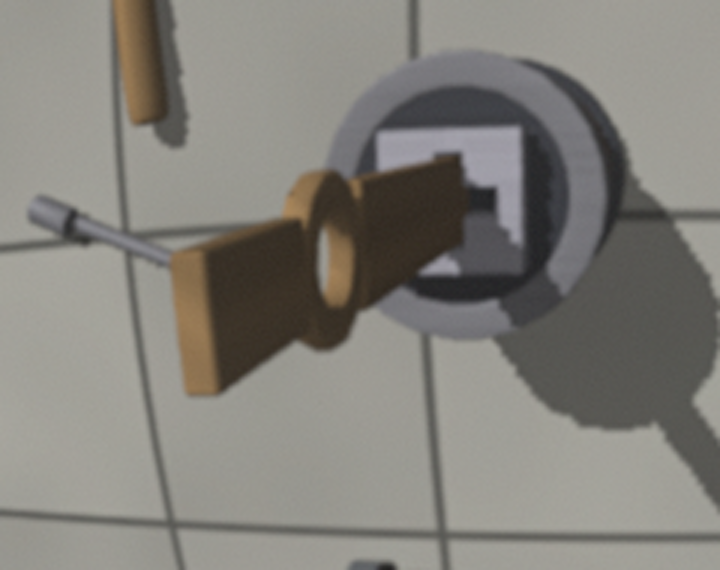

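```bash
python3 - <<'E'
from h import *
w=load("wrist0")
f=lambda x,y,z:atz(w,40+x/3,60+y/3,z)
A=f(377,128,.11);B=f(522,125,.11);C=f(523,275,.11)
print("hub",A.round(4),B.round(4),C.round(4),"ctr",((A+C)/2).round(4),"len",np.linalg.norm(A-B),np.linalg.norm(B-C))
print("ang", np.degrees(np.arctan2((B-A)[1],(B-A)[0])),np.degrees(np.arctan2((B-C)[1],(B-C)[0]))-90)
# tab top corners z = .110-.031+.190=.269
for p in [(172,255),(205,250),(218,390),(190,396)]: print("tab",f(*p,.269).round(4))
s=load("scene0");d=load("side0")
print("tip scene",atz(s,230+450/4,160+325/4,.196).round(4),"post top",atz(s,230+386/4,160+385/4,.192).round(4))
print("tip side",atz(d,130+218/3,110+448/3,.196).round(4),"post top",atz(d,130+153/3,110+430/3,.192).round(4))
print("foot corners scene",[atz(s,230+x/4,160+y/4,.012).round(3).tolist() for x,y in [(262,523),(345,446),(430,518),(348,598)]])
print("foot corners side",[atz(d,130+x/3,110+y/3,.012).round(3).tolist() for x,y in [(103,577),(150,506),(237,545),(192,617)]])
for n,c in (("s",s),("d",d)):
    W=cloud(c); m=(W[...,2]>.182)&(W[...,2]<.21)&(np.abs(W[...,0]-.6)<.15)&(W[...,1]>.12)&(W[...,1]<.35)
    P=W[m]; print(n,len(P),P[P[:,0].argsort()].round(3)[::max(1,len(P)//14)].tolist())
E
```

```text
hub [0.543  0.0783 0.11  ] [0.5876 0.0773 0.11  ] [0.5869 0.032  0.11  ] ctr [0.565  0.0552 0.11  ] len 0.04454993104061817 0.04529450520312078
ang -1.322934402285712 -0.884190417181415
tab [0.5621 0.0647 0.269 ]
tab [0.5673 0.0651 0.269 ]
tab [0.5668 0.046  0.269 ]
tab [0.5621 0.0451 0.269 ]
tip scene [0.5186 0.2904 0.196 ] post top [0.5775 0.2925 0.192 ]
tip side [0.5211 0.2887 0.196 ] post top [0.5743 0.295  0.192 ]
foot corners scene [[0.635, 0.258, 0.012], [0.55, 0.254, 0.012], [0.545, 0.331, 0.012], [0.629, 0.335, 0.012]]
foot corners side [[0.624, 0.335, 0.012], [0.63, 0.259, 0.012], [0.542, 0.257, 0.012], [0.538, 0.331, 0.012]]
s 109 [[0.518, 0.291, 0.198], [0.524, 0.293, 0.201], [0.527, 0.29, 0.197], [0.533, 0.293, 0.192], [0.538, 0.293, 0.198], [0.542, 0.287, 0.195], [0.548, 0.286, 0.19], [0.552, 0.294, 0.191], [0.557, 0.286, 0.185], [0.563, 0.291, 0.189], [0.571, 0.291, 0.193], [0.575, 0.288, 0.194], [0.576, 0.294, 0.188], [0.579, 0.289, 0.19], [0.583, 0.3, 0.189], [0.585, 0.288, 0.186]]
d 128 [[0.519, 0.287, 0.196], [0.521, 0.29, 0.202], [0.526, 0.291, 0.2], [0.534, 0.292, 0.192], [0.539, 0.292, 0.194], [0.546, 0.293, 0.194], [0.552, 0.289, 0.193], [0.558, 0.292, 0.192], [0.564, 0.291, 0.191], [0.571, 0.294, 0.183], [0.575, 0.287, 0.191], [0.577, 0.291, 0.191], [0.579, 0.299, 0.192], [0.582, 0.296, 0.19], [0.587, 0.289, 0.189]]
```

```bash
python3 -m inch '[[[0,0,0],[-50,0,0],0],[[0,0,0],[-85,0,0],0],[[0,0,0],[-85,27,-30],0],[[0,0,0],[-85,55,-60],0],[[0,0,0],[-85,55,-60],0],[[0,0,0],[-60,55,-60],0],[[0,0,0],[-60,55,-60],0]]' 60; python3 - <<'E'
from h import *
c=snap("wrist","w2")
o=readout.get_obs();print(o["position"],o["ft_force"])
c=snap("side","si2"); crop(c,"si2",130,60,330,260,3)
E
```

```text
clock: 1.02
position: [0.5642, 0.0542, 0.2889]
ee_rot: [-0.0, 0.709, -0.001, 0.705]
ft_force: [-0.9, 0.4, -0.0]
grip_width: 0.998
[0.56467982 0.05430294 0.2902296 ] [ 0.20797594  0.23922128 -0.24774631]
```

View pics/w2.png

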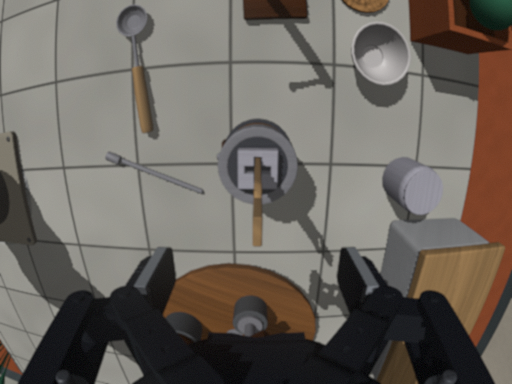

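View pics/si2.png

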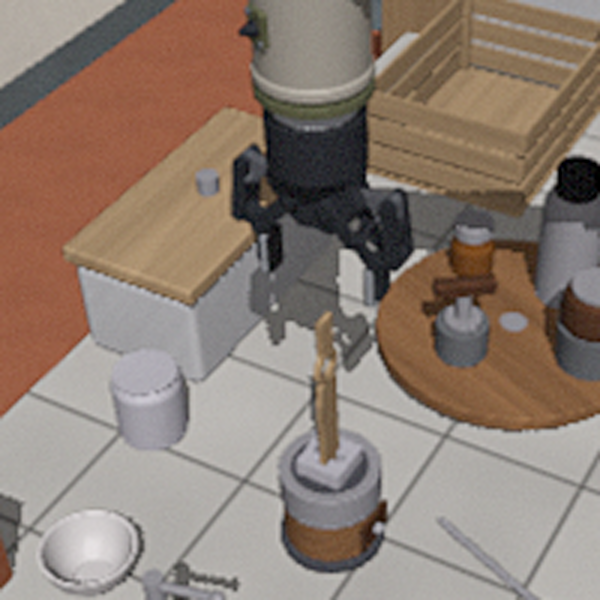

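Wrist view: the stick (257,160–243) is centred between the fingers (columns 160 and 350). Descending and gripping.

```bash
python3 -m inch '[[[0,0,0],[25,1,0],0],[[0,0,0],[50,1,0],0.3],[[0,0,0],[50,1,0],0.8],[[0,0,0],[50,1,0],1],[[0,0,0],[50,1,0],1],[[0,0,0],[50,1,0],1],[[0,0,0],[50,1,0],1],[[0,0,0],[50,1,0],1]]' 60; python3 - <<'E'
from h import *
c=snap("wrist","w3")
c=snap("side","si3"); crop(c,"si3",130,60,330,260,3)
E
```

```text
clock: 2.12
position: [0.5652, 0.0555, 0.2414]
ee_rot: [0.0, 0.707, -0.0, 0.707]
ft_force: [0.1, 0.1, 1.6]
grip_width: 0.058
```

View pics/si3.png

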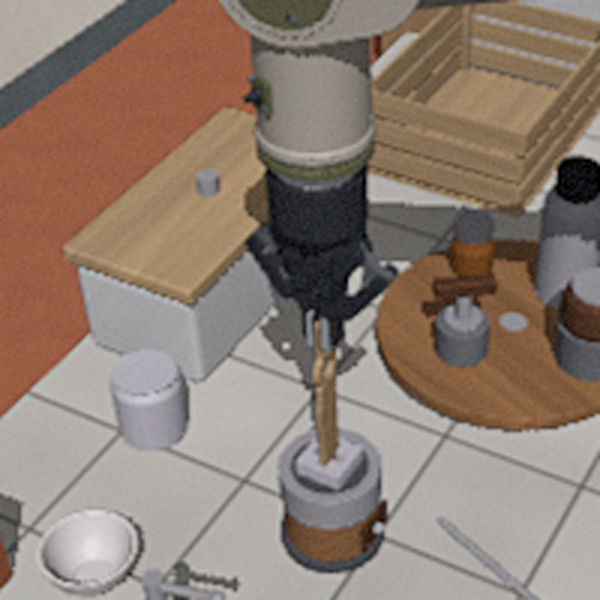

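View pics/w3.png

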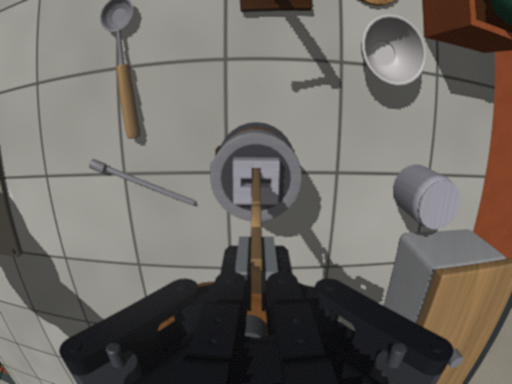

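```bash
python3 -m inch '[[[0,0,0],[-30,0,0],1],[[0,0,0],[-65,0,0],1],[[0,0,0],[-65,45,-25],1],[[0,0,0],[-65,90,-50],1],[[0,0,0],[-65,135,-75],1],[[0,0,0],[-65,185,-75],1],[[0,0,0],[-65,220,-75],1],[[0,0,0],[-65,234,-75],1],[[0,0,0],[-65,234,-75],1],[[0,0,0],[-65,234,-75],1]]'; python3 - <<'E'
from h import *
c=snap("wrist","w4")
c=snap("side","si4"); crop(c,"si4",130,130,280,320,4)
c=snap("scene","sc4"); crop(c,"sc4",280,160,400,310,4)
E
```

```text
clock: 3.48
position: [0.4909, 0.2879, 0.3062]
ee_rot: [0.001, 0.707, -0.001, 0.707]
ft_force: [-0.4, 0.6, 0.2]
grip_width: 0.056
```

View pics/si4.png

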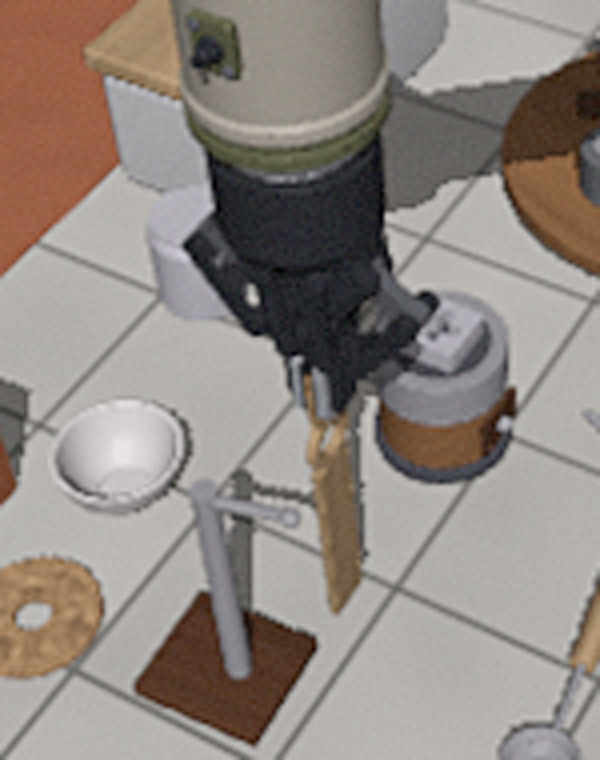

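View pics/sc4.png

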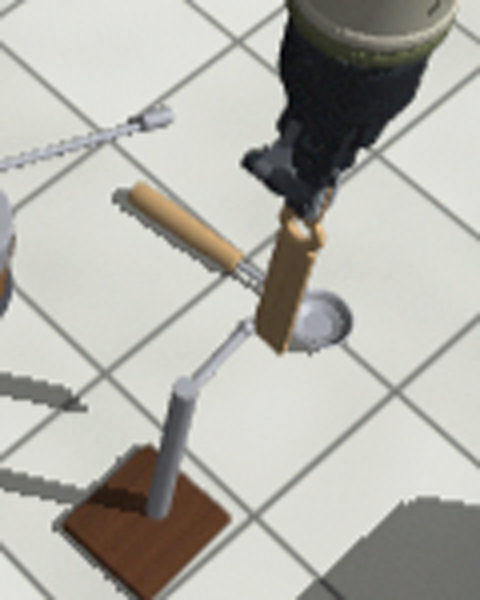

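View pics/w4.png

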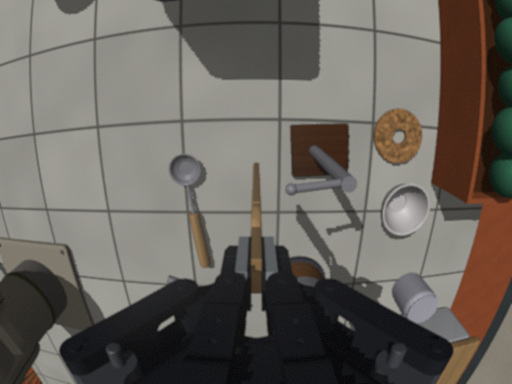

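```bash
python3 - <<'E'
from h import *
w=load("w4"); print(atz(w,291,188,.196),atz(w,348,183,.195))
crop(w,"w4c",230,110,370,310,3)
e=w["p"]+[0,0,-.024]; print(e)
s=load("si4");c=load("sc4")
print((proj(s,e)-[130,130])*4,(proj(c,e)-[280,160])*4)
print("bottom",(proj(s,e-[0,0,.138])-[130,130])*4,(proj(c,e-[0,0,.138])-[280,160])*4)
E
```

```text
[0.52240333 0.2885866  0.196     ] [0.57583912 0.29319138 0.195     ]
[0.49091812 0.28790791 0.28221143]
[326.83423551 433.95998842] [299.03373201 224.1264074 ]
bottom [345.36805179 593.69619588] [265.14956887 337.6412844 ]
```

View pics/w4c.png

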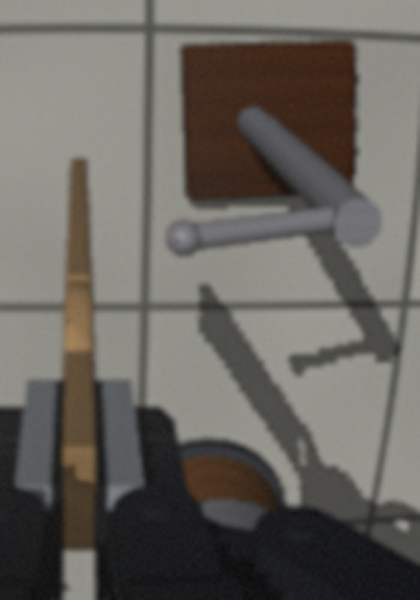

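```bash
python3 -m inch '[[[0,0,0],[45,1,0],1],[[0,0,0],[85,1,0],1],[[0,0,0],[85,1,0],1],[[0,0,0],[85,1,0],1]]'; python3 - <<'E'
from h import *
s=snap("side","si5"); crop(s,"si5",160,220,240,320,7)
c=snap("scene","sc5"); crop(c,"sc5",310,200,390,290,7)
w=snap("wrist","w5"); crop(w,"w5c",230,90,370,310,3)
e=w["p"]+[0,0,-.024]; print(e)
for p in (e,[.521,.289,.196]): print((proj(s,p)-[160,220])*7,(proj(c,p)-[310,200])*7)
E
```

```text
clock: 4.12
position: [0.4915, 0.2894, 0.2234]
ee_rot: [0.001, 0.707, -0.001, 0.708]
ft_force: [0.3, -0.0, 1.0]
grip_width: 0.057
[0.49169199 0.28971984 0.19969996]
[376.84773888 306.88500131] [278.80388464 239.80287084]
[298.5011914 276.1938984] [220.01819778 290.03741044]
```

View pics/si5.png

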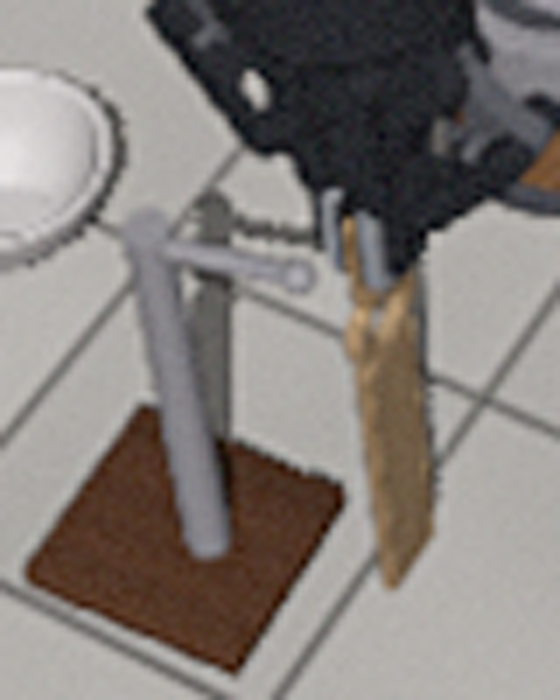

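View pics/sc5.png

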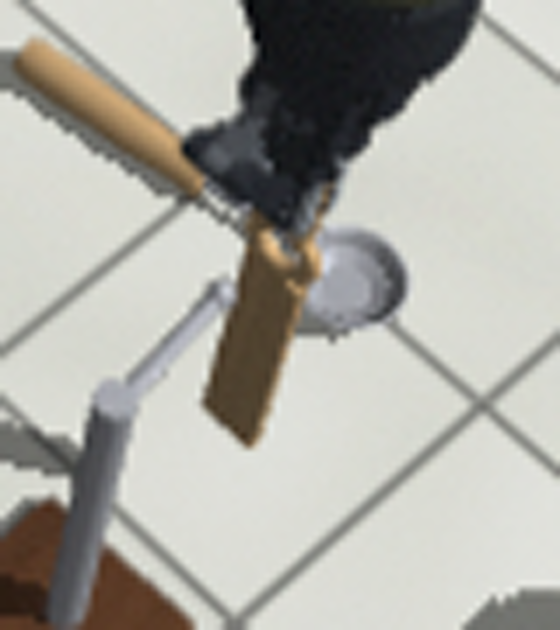

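View pics/w5c.png

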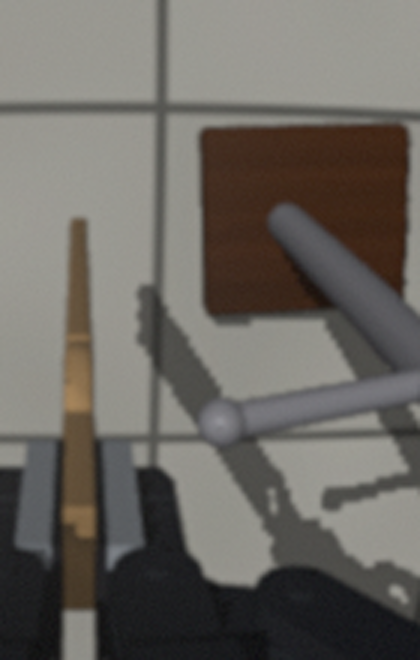

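```bash
python3 -m inch '[[[0,0,0],[0,-0.5,14],1],[[0,0,0],[0,-0.5,26],1],[[0,0,0],[1,-0.5,34],1],[[0,0,0],[1,-0.5,34],1],[[0,0,0],[1,-0.5,34],1]]'; python3 - <<'E'
from h import *
print(readout.get_obs()["ft_force"])
s=snap("side","si6"); crop(s,"si6",160,220,240,320,7)
c=snap("scene","sc6"); crop(c,"sc6",300,200,380,290,7)
w=snap("wrist","w6"); crop(w,"w6c",230,90,370,310,3)
E
```

```text
clock: 4.9
position: [0.5252, 0.2893, 0.2223]
ee_rot: [0.001, 0.707, -0.001, 0.708]
ft_force: [0.6, -0.1, 0.3]
grip_width: 0.054
[ 0.63440007 -0.10723881  0.32890977]
```

View pics/si6.png

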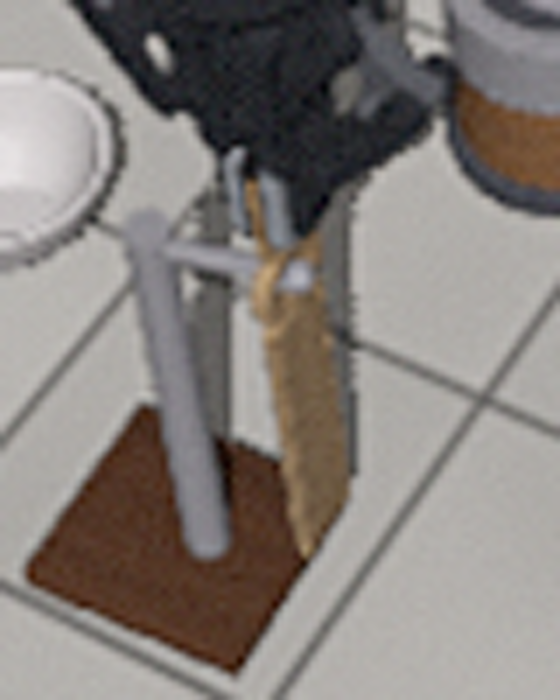

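View pics/sc6.png

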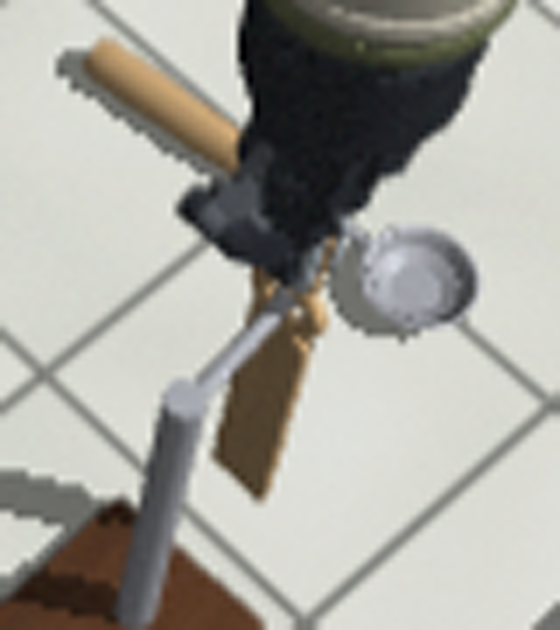

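View pics/w6c.png

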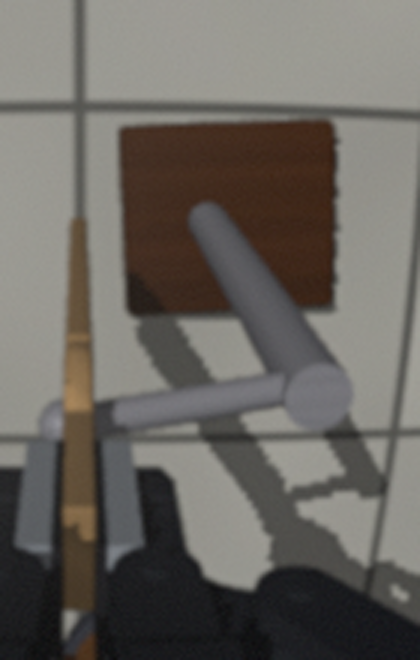

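```bash
python3 -m inch '[[[0,0,0],[3,1,10],1],[[0,0,0],[5,1.5,19],1],[[0,0,0],[5,1.5,19],1],[[0,0,0],[8,1.5,19],1],[[0,0,0],[10,1.5,19],1],[[0,0,0],[10,1.5,19],1]]'; python3 - <<'E'
from h import *
print(readout.get_obs()["ft_force"])
s=snap("side","si7"); crop(s,"si7",160,220,240,320,7)
E
```

```text
clock: 5.8
position: [0.544, 0.2908, 0.2124]
ee_rot: [0.001, 0.707, -0.0, 0.708]
ft_force: [-0.3, -0.3, -0.9]
grip_width: 0.059
[-0.3377576  -0.31521037 -0.8919847 ]
```

View pics/si7.png

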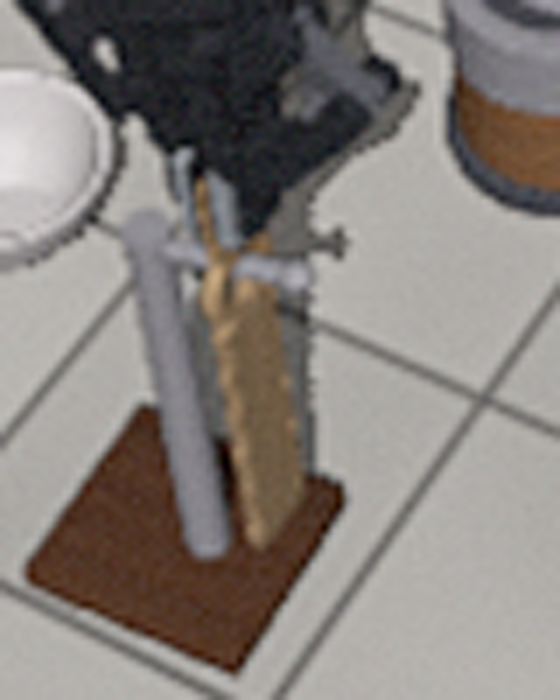

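Eye is on the peg; release, then rise.

```bash
python3 -m inch '[[[0,0,0],[0,0,0],0.9],[[0,0,0],[0,0,0],0.8],[[0,0,0],[0,0,0],0.7],[[0,0,0],[0,0,0],0.6],[[0,0,0],[0,0,0],0.6],[[0,0,0],[-10,0,0],0.6],[[0,0,0],[-40,0,0],0.6],[[0,0,0],[-90,0,0],0.4],[[0,0,0],[-120,0,0],0],[[0,0,0],[-120,0,0],0]]'; python3 - <<'E'
from h import *
s=snap("side","si8"); crop(s,"si8",150,220,250,320,6)
w=snap("wrist","w8")
E
```

```text
clock: 7.1
position: [0.5446, 0.2913, 0.3362]
ee_rot: [0.002, 0.705, 0.001, 0.709]
ft_force: [1.0, -0.4, 0.2]
grip_width: 0.985
```

View pics/si8.png

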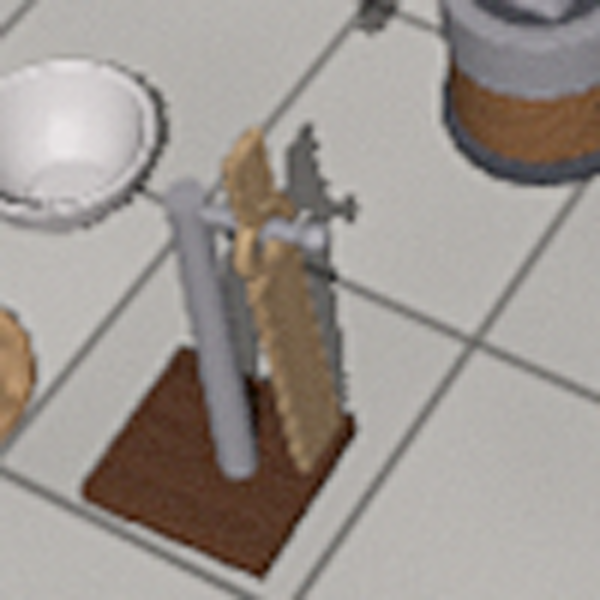

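View pics/w8.png

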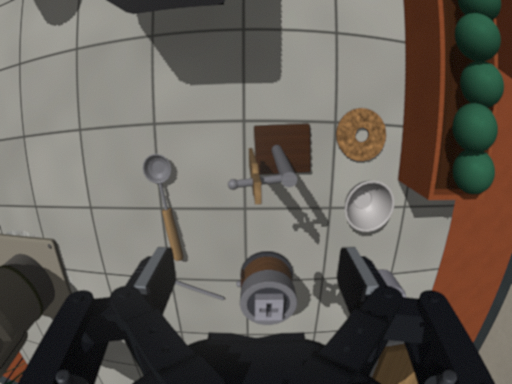

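```bash
python3 -m inch '[[[0,0,0],[0,-50,0],0],[[0,0,0],[0,-105,0],0],[[0,0,0],[0,-160,0],0],[[0,0,0],[0,-215,0],0],[[0,0,0],[0,-270,0],0],[[0,0,0],[0,-325,0],0],[[0,0,0],[0,-380,0],0],[[0,0,0],[0,-435,0],0],[[0,0,0],[0,-490,0],0],[[0,0,0],[0,-540,0],0]]'; python3 -m inch '[[[0,0,0],[0,0,0],0],[[0,0,0],[0,0,0],0]]'; python3 - <<'E'
from h import *
s=snap("side","si9"); crop(s,"si9",230,90,370,210,5)
c=snap("scene","sc9"); crop(c,"sc9",140,70,290,200,5)
w=snap("wrist","w9")
E
```

```text
clock: 8.45
position: [0.5419, -0.2513, 0.3309]
ee_rot: [0.002, 0.707, -0.0, 0.707]
ft_force: [0.6, 1.0, -0.7]
grip_width: 1.001
clock: 8.7
position: [0.5416, -0.2509, 0.3297]
ee_rot: [0.002, 0.708, -0.0, 0.707]
ft_force: [0.9, 0.4, -0.2]
grip_width: 0.996
```

View pics/si9.png

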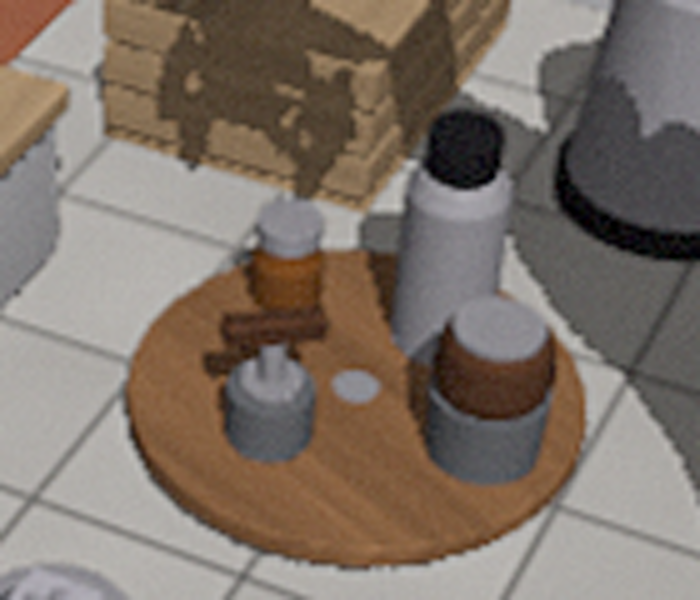

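View pics/sc9.png

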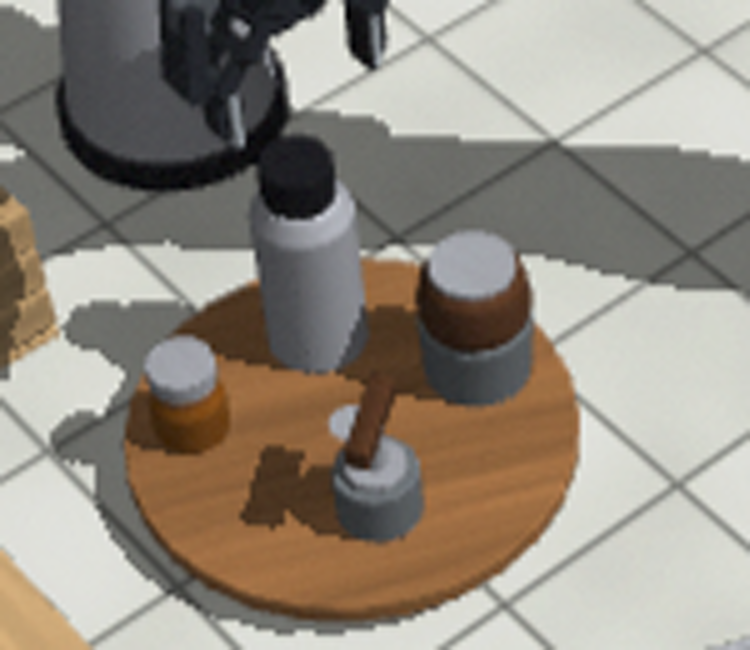

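View pics/w9.png

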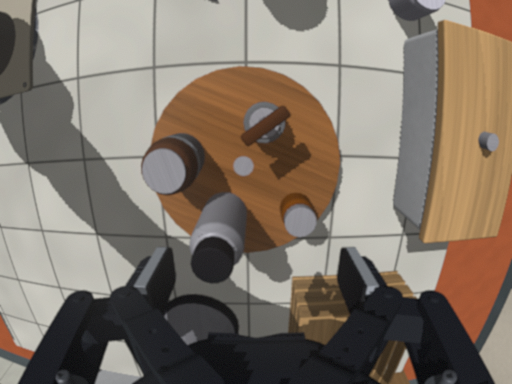

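```bash
python3 - <<'E'
from h import *
w=load("w9"); crop(w,"w9c",220,80,320,170,7)
E
```

```text
(no output)
```

View pics/w9c.png

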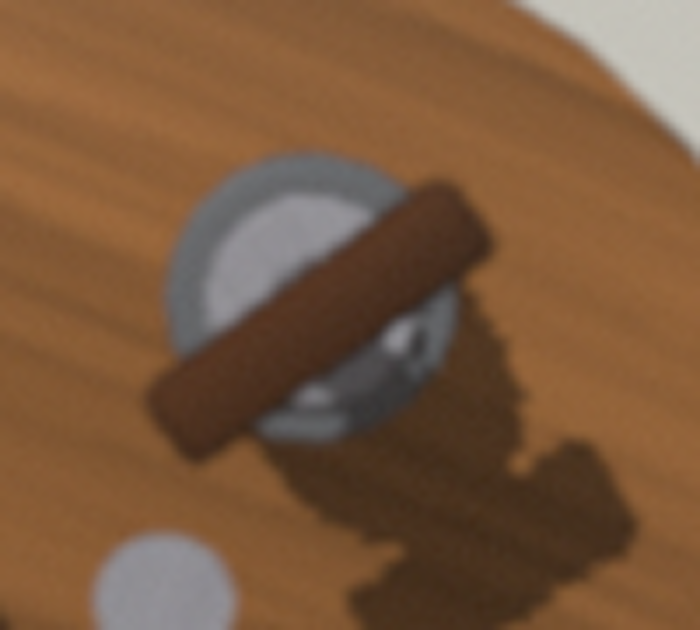

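```bash
python3 - <<'E'
from h import *
w=load("w9"); f=lambda x,y,z:atz(w,220+x/7,80+y/7,z)
P=[f(*p,.131) for p in [(435,180),(490,240),(195,462),(148,400)]]
a=(P[0]+P[1])/2;b=(P[2]+P[3])/2
print([p.round(4) for p in P],(a+b)/2,np.linalg.norm(a-b),np.linalg.norm(P[0]-P[1]),np.degrees(np.arctan2(*(a-b)[1::-1])))
print("cup",f(313,295,.077),"flange",f(318,300,.083),"susan",f(165,597,.036))
s=load("si9");c=load("sc9")
# key blob by depth z .122-.136
for cc in (w,s,c):
    W=cloud(cc); m=(W[...,2]>.126)&(W[...,2]<.135)&(np.abs(W[...,0]-.57)<.05)&(np.abs(W[...,1]+.19)<.05)
    Q=W[m][:,:2]; 
    if len(Q)>10:
        r=cv2.minAreaRect(Q.astype(np.float32)*1000); mu=Q.mean(0); e=np.linalg.eigh(np.cov(Q.T))[1][:,1]; print(len(Q),mu,r,np.degrees(np.arctan2(e[1],e[0])))
# obstacles
for n,(u,v,z) in dict(gourd=(168,170,.133),flask=(212,262,.199),jar=(299,219,.10)).items(): print(n,atz(w,u,v,z))
E
```

```text
[array([ 0.572 , -0.1776,  0.131 ]), array([ 0.5812, -0.1874,  0.131 ]), array([ 0.5327, -0.2249,  0.131 ]), array([ 0.525 , -0.2144,  0.131 ])] [ 0.55272127 -0.20106919  0.131     ] 0.06049596740940744 0.013412746626711939 37.86408119013682
cup [ 0.55376199 -0.20101816  0.077     ] flange [ 0.55452637 -0.20150129  0.083     ] susan [ 0.52347447 -0.26935465  0.036     ]
728 [ 0.5531055  -0.20036377] ((552.8965454101562, -200.7836151123047), (63.00345993041992, 16.85448455810547), 35.8036994934082) -143.76917918430118
92 [ 0.5543634  -0.19766846] ((554.5903930664062, -199.2598419189453), (63.07377624511719, 20.92896270751953), 37.31307601928711) -142.64294581375668
87 [ 0.55516985 -0.19722865] ((553.4759521484375, -198.84481811523438), (64.49773406982422, 17.722442626953125), 40.34991455078125) -143.5608413108313
gourd [ 0.43527342 -0.25247008  0.133     ]
flask [ 0.49459114 -0.33898295  0.199     ]
jar [ 0.60148885 -0.33013214  0.1       ]
```

```bash
python3 -m inch '[[[10,0,0],[0,15,3],0],[[20,0,0],[0,30,6],0],[[30,0,0],[0,42,9],0],[[40,0,0],[30,50,12],0],[[50,0,0],[70,50,12],0],[[53,0,0],[110,50,12],0],[[53,0,0],[130,50,12],0],[[53,0,0],[140,50,12],0],[[53,0,0],[140,50,12],0],[[53,0,0],[140,50,12],0]]'; python3 - <<'E'
from h import *
w=snap("wrist","w10")
print(w["p"],R.from_quat(w["q"]).as_matrix().round(3).tolist())
for p in ([.5535,-.2005,.131],): print(proj(w,p))
t=np.radians(37); 
for k in (-32,32): print(proj(w,[.5535+.001*k*np.cos(t),-.2005+.001*k*np.sin(t),.131]))
E
```

```text
clock: 10.1
position: [0.5548, -0.1995, 0.1919]
ee_rot: [0.316, 0.633, -0.315, 0.633]
ft_force: [-0.1, -0.2, 0.0]
grip_width: 1.004
[ 0.55483801 -0.19945894  0.19194909] [[0.002, 0.799, 0.602], [0.002, 0.602, -0.799], [-1.0, 0.003, -0.0]]
[255.08494644 211.40886085]
[255.07921799 249.30811727]
[255.10199089 169.2935691 ]
```

View pics/w10.png

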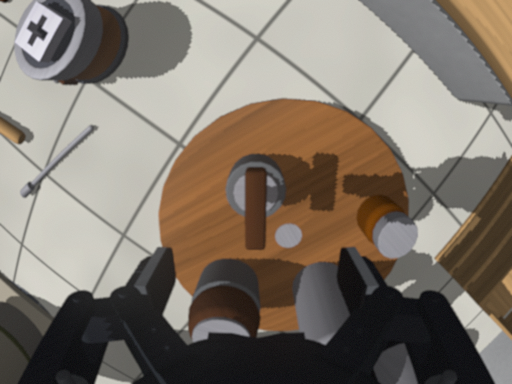

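```bash
python3 -m inch '[[[0,0,0],[40,-1.5,0],0],[[0,0,0],[70,-1.5,0],0],[[0,0,0],[86,-1.5,0],0],[[0,0,0],[86,-1.5,0],0],[[0,0,0],[86,-1.5,0],0.5],[[0,0,0],[86,-1.5,0],0.8],[[0,0,0],[86,-1.5,0],1],[[0,0,0],[86,-1.5,0],1],[[0,0,0],[86,-1.5,0],1],[[0,0,0],[86,-1.5,0],1]]' 80; python3 - <<'E'
from h import *
w=snap("wrist","w11"); s=snap("side","si11"); crop(s,"si11",200,80,350,210,5)
E
```

```text
clock: 11.4
position: [0.5539, -0.2003, 0.1064]
ee_rot: [0.317, 0.632, -0.315, 0.633]
ft_force: [-2.1, 1.5, 6.0]
grip_width: 0.17
```

View pics/w11.png

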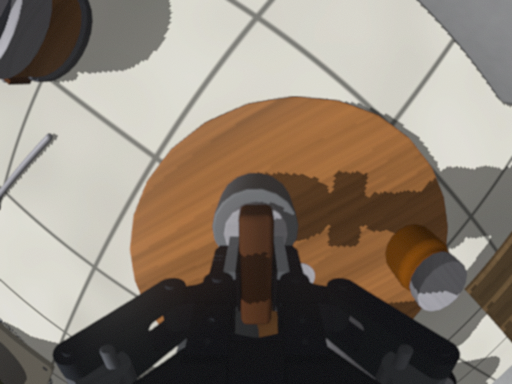

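View pics/si11.png

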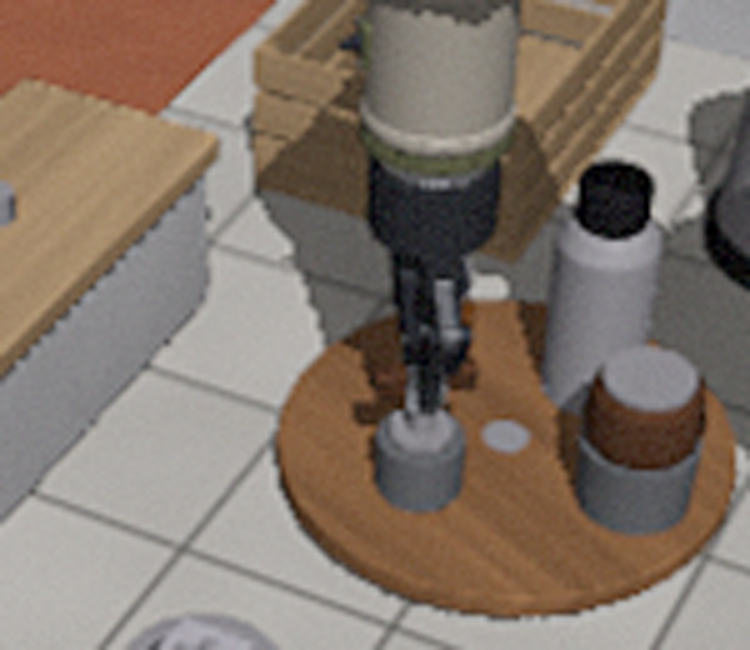

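```bash
python3 -m inch '[[[0,0,0],[-10,0,0],1],[[0,0,0],[-25,0,0],1],[[0,0,0],[-50,0,0],1],[[0,0,0],[-85,0,0],1],[[0,0,0],[-110,0,0],1],[[0,0,0],[-110,0,0],1],[[0,0,0],[-110,0,0],1]]'; python3 - <<'E'
from h import *
w=snap("wrist","w12"); print(w["p"],readout.get_obs()["ft_force"], R.from_quat(w["q"]).as_matrix().round(3).tolist())
s=snap("side","si12"); crop(s,"si12",200,60,330,190,5)
d=np.array([.565,.055])-w["p"][:2]; M=R.from_quat(w["q"]).as_matrix(); print(M.T@np.r_[d,0]*1000)
E
```

```text
clock: 12.38
position: [0.5533, -0.2003, 0.2155]
ee_rot: [0.316, 0.633, -0.315, 0.633]
ft_force: [-0.0, -0.5, -2.0]
grip_width: 0.171
[ 0.5532591  -0.20033297  0.21546405] [ 0.11995744 -0.4422408  -2.24029954] [[0.001, 0.799, 0.602], [0.002, 0.602, -0.799], [-1.0, 0.002, -0.001]]
[   0.55316683  162.96896594 -196.91009452]
```

View pics/si12.png

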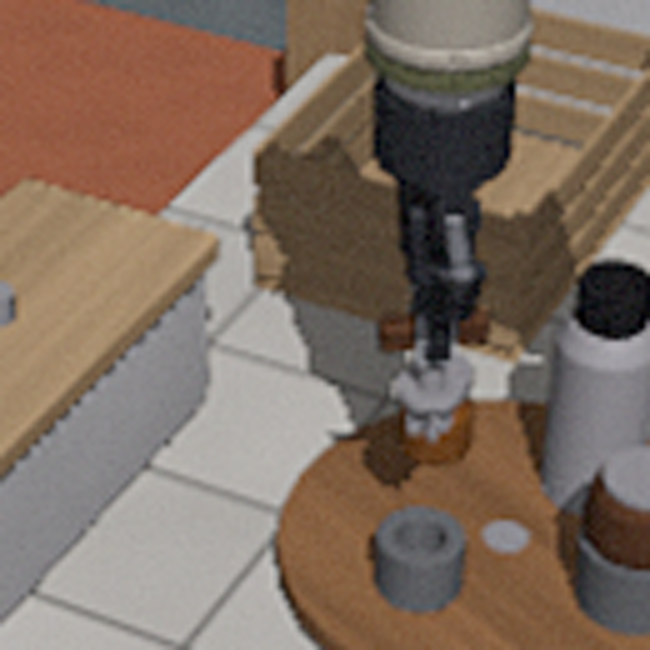

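```bash
python3 -m inch '[[[-9,0,0],[0,20,-23],1],[[-18,0,0],[0,40,-46],1],[[-28,0,0],[0,60,-70],1],[[-38,0,0],[0,80,-93],1],[[-47,0,0],[0,100,-116],1],[[-53,0,0],[0,118,-137],1],[[-53,0,0],[0,118,-137],1],[[-53,0,0],[0,118,-137],1],[[-53,0,0],[0,118,-137],1]]'; python3 - <<'E'
from h import *
w=snap("wrist","w13"); print(w["p"], R.from_quat(w["q"]).as_matrix().round(3).tolist())
crop(w,"w13c",190,100,330,240,5)
E
```

```text
clock: 13.6
position: [0.5647, -0.0211, 0.2151]
ee_rot: [0.002, 0.707, -0.0, 0.707]
ft_force: [-0.1, -0.5, -1.6]
grip_width: 0.168
[ 0.5647149  -0.02110826  0.21508116] [[-0.0, 0.003, 1.0], [0.002, 1.0, -0.003], [-1.0, 0.002, -0.0]]
```

View pics/w13.png

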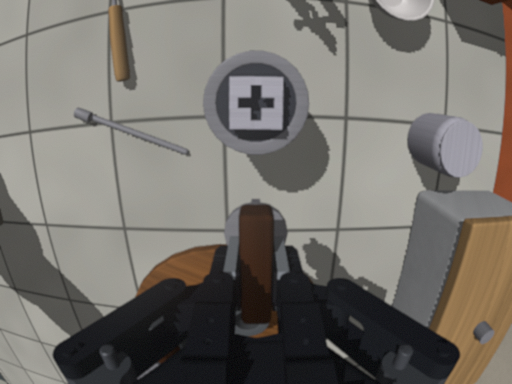

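View pics/w13c.png

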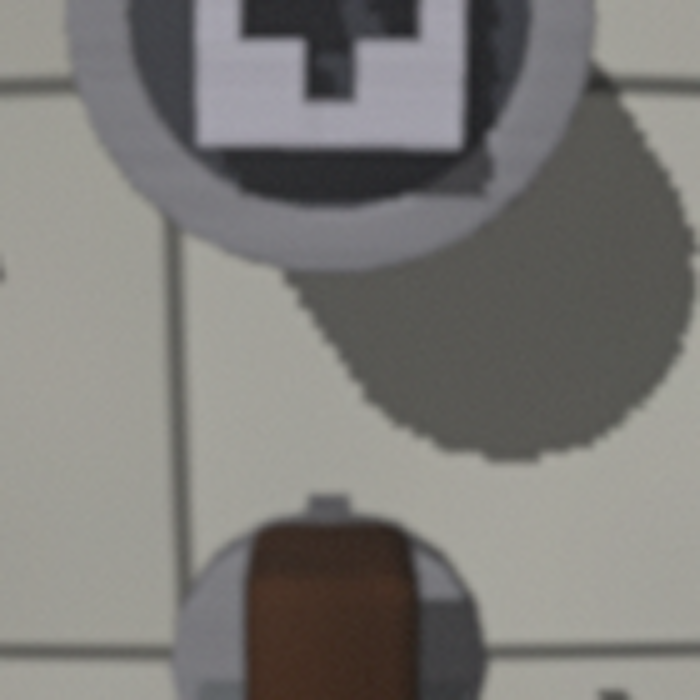

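```bash
python3 - <<'E'
from h import *
w=load("w13"); crop(w,"w13h",216,60,296,150,8); crop(w,"w13k",215,190,297,250,8)
E
```

```text
(no output)
```

View pics/w13h.png

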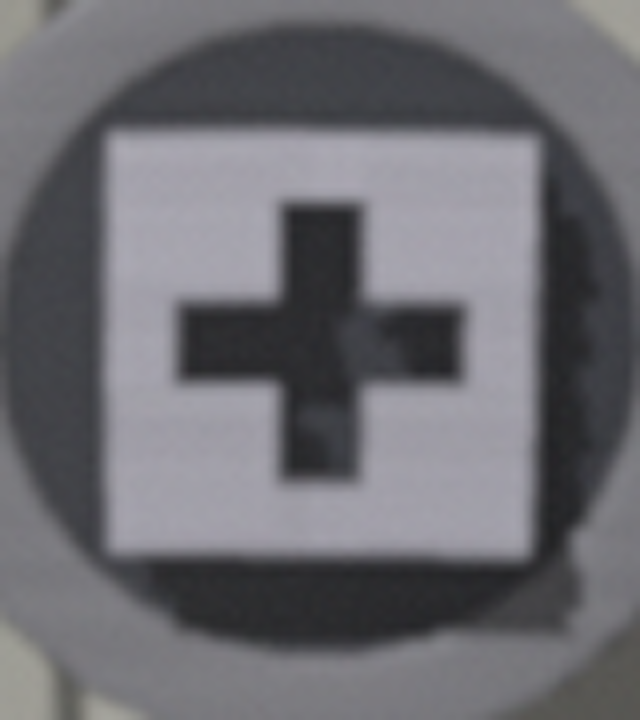

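View pics/w13k.png

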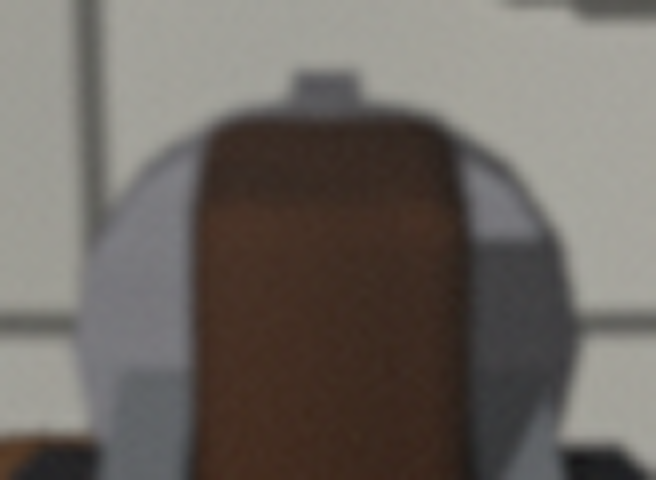

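```bash
python3 - <<'E'
from h import *
w=load("w13"); f=lambda x,y,z=.11:atz(w,216+x/8,60+y/8,z)
C=[f(107,128),f(541,131),f(535,558),f(107,556)]
print([c[:2].round(4).tolist() for c in C],np.mean(C,0))
a,b,c,d=f(178,342),f(465,343),f(322,205),f(319,482)
print("cross x",(a+b)/2,np.linalg.norm(a-b),np.degrees(np.arctan2((b-a)[1],(b-a)[0])),"y",(c+d)/2,np.linalg.norm(c-d),np.degrees(np.arctan2((c-d)[1],(c-d)[0]))-90)
p=w["p"]
t=np.linspace(0,2*np.pi,73)
for dy in (-.002,0,.002):
  for zf in (-.0294,-.0234):
    Q=np.array([proj(w,[p[0]+.02*np.cos(u),p[1]+dy+.02*np.sin(u),p[2]+zf]) for u in t]); Q=(Q-[215,190])*8
    print(dy,zf,"L",Q[:,0].min(),"R",Q[:,0].max(),"top",Q[:,1].min())
  for yy,z in ((.0135,-.0294-.022),(.011,-.0574)):
    print("  blade",[((proj(w,[p[0]+sx,p[1]+dy+yy,p[2]+z])-[215,190])*8).round(1) for sx in (-.003,.003)])
E
```

```text
[[0.5431, 0.0779], [0.5876, 0.0776], [0.5874, 0.0326], [0.5425, 0.0329]] [0.56514575 0.05523928 0.11      ]
cross x [0.56504088 0.05522769 0.11      ] 0.029634173203053046 -0.26306637723525395 y [0.56493563 0.0550223  0.11      ] 0.029050321982396474 -0.678574174993102
-0.002 -0.0294 L 78.99803645489442 R 575.2413126427841 top 81.19100311502689
-0.002 -0.0234 L 71.66110485685113 R 582.5389155340881 top 107.83319768903993
  blade [array([292.5,  67.5]), array([361.5,  67.4])]
  blade [array([293.6,  72. ]), array([360.5,  71.9])]
0 -0.0294 L 77.97405887030664 R 576.2017549576162 top 56.71235513372517
0 -0.0234 L 70.55437086692382 R 583.5800384693748 top 82.67476033034063
  blade [array([292.3,  45.7]), array([361.5,  45.6])]
  blade [array([293.5,  50.8]), array([360.6,  50.8])]
0.002 -0.0294 L 76.95702572385449 R 577.1547868107477 top 32.06049469086588
0.002 -0.0234 L 69.454641238372 R 584.613652084322 top 57.32671358404332
  blade [array([292.2,  23.8]), array([361.6,  23.7])]
  blade [array([293.3,  29.6]), array([360.6,  29.5])]
```

```bash
python3 - <<'E'
from h import *
s=snap("side","si13"); crop(s,"si13",195,120,285,240,6)
c=snap("scene","sc13"); crop(c,"sc13",200,110,300,240,6)
w=load("w13"); p=w["p"]
W=cloud(w); 
m=(np.abs(W[...,0]-p[0])<.03)&(np.abs(W[...,1]-p[1])<.04)&(W[...,2]>.14)&(W[...,2]<.25)
for v in range(195,262,4):
    r=W[v,256]; print(v,r.round(4), end=" ")
print(); print([W[225,u].round(4).tolist() for u in (228,232,236,276,280,284)])
def pr(c,u0,v0,k,dy):
    for nm,z in (("flange",-.0294),("end",-.0574)): print(nm,((proj(c,p+[0,dy,z])-[u0,v0])*k).round(0),end=" ")
    print("barends",[((proj(c,p+[0,dy+q,.0156])-[u0,v0])*k).round(0).tolist() for q in (-.032,.032)],"hub",((proj(c,[.565,.0551,.11])-[u0,v0])*k).round(0))
for dy in (-.003,0): pr(s,195,120,6,dy); pr(c,200,110,6,dy)
E
```

```text
195 [ 0.5648 -0.0612  0.0014] 199 [ 0.5648 -0.0094  0.1656] 203 [ 0.5648 -0.0029  0.1914] 207 [0.5648 0.0091 0.23  ] 211 [0.5648 0.0088 0.2341] 215 [0.5648 0.0086 0.2383] 219 [0.5648 0.0083 0.2421] 223 [0.5648 0.0061 0.2414] 227 [0.5648 0.0035 0.24  ] 231 [0.5648 0.0019 0.2406] 235 [5.648e-01 2.000e-04 2.413e-01] 239 [ 0.5648 -0.0017  0.2413] 243 [ 0.5648 -0.0039  0.241 ] 247 [ 0.5648 -0.006   0.2409] 251 [ 0.5648 -0.0077  0.2415] 255 [ 0.5648 -0.01    0.2412] 259 [ 0.5648 -0.0121  0.2413] 
[[0.5476, -0.0168, 0.1927], [0.5502, -0.0161, 0.1942], [0.5525, -0.0168, 0.1927], [0.5771, -0.017, 0.1923], [0.5795, -0.0165, 0.1935], [0.582, -0.0167, 0.1931]]
flange [351. 313.] end [351. 359.] barends [[385.0, 195.0], [315.0, 278.0]] hub [268. 543.]
flange [286. 409.] end [287. 445.] barends [[238.0, 307.0], [330.0, 391.0]] hub [397. 607.]
flange [348. 317.] end [348. 363.] barends [[381.0, 198.0], [311.0, 282.0]] hub [268. 543.]
flange [290. 413.] end [291. 449.] barends [[243.0, 311.0], [335.0, 395.0]] hub [397. 607.]
```

View pics/si13.png

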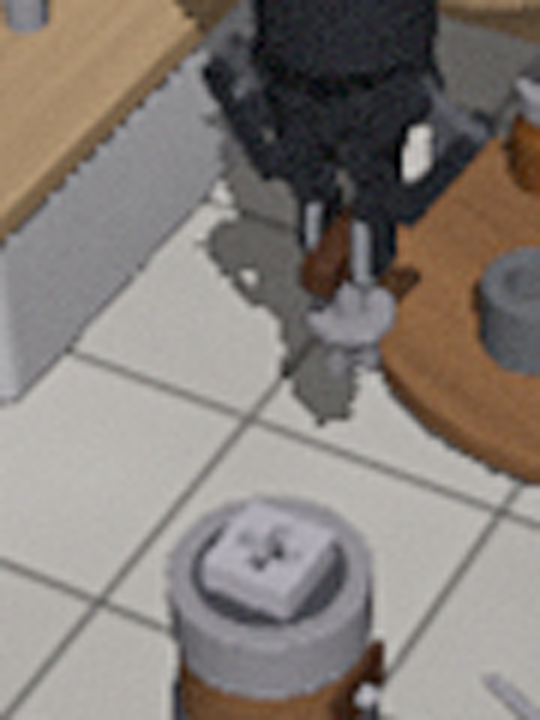

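View pics/sc13.png

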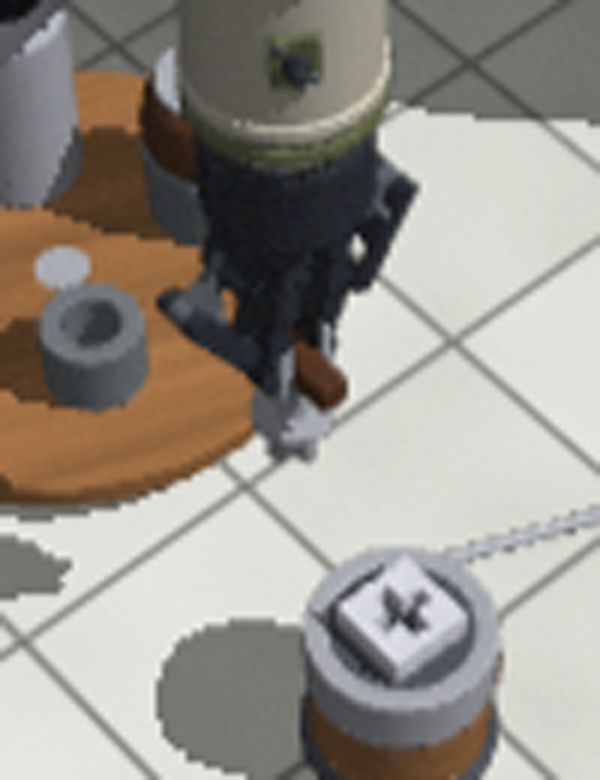

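```bash
python3 -m inch '[[[0,0,0],[0,30,0],1],[[0,0,0],[0,60,0],1],[[0,0,0],[0,78,0],1],[[0,0,0],[20,78,0],1],[[0,0,0],[38,78,0],1],[[0,0,0],[38,78,0],1],[[0,0,0],[38,78,0],1]]'; python3 - <<'E'
from h import *
w=snap("wrist","w14"); p=w["p"];print(p,R.from_quat(w["q"]).as_euler("xyz",degrees=True))
s=snap("side","si14"); crop(s,"si14",200,150,290,250,7)
c=snap("scene","sc14"); crop(c,"sc14",225,150,305,240,7)
crop(w,"w14c",190,130,330,260,5)
E
```

```text
clock: 14.62
position: [0.5653, 0.0571, 0.178]
ee_rot: [0.002, 0.707, -0.0, 0.707]
ft_force: [-0.5, 1.2, -2.4]
grip_width: 0.17
[0.56527895 0.05712711 0.17798234] [76.80157432 89.87273042 76.65825173]
```

View pics/si14.png

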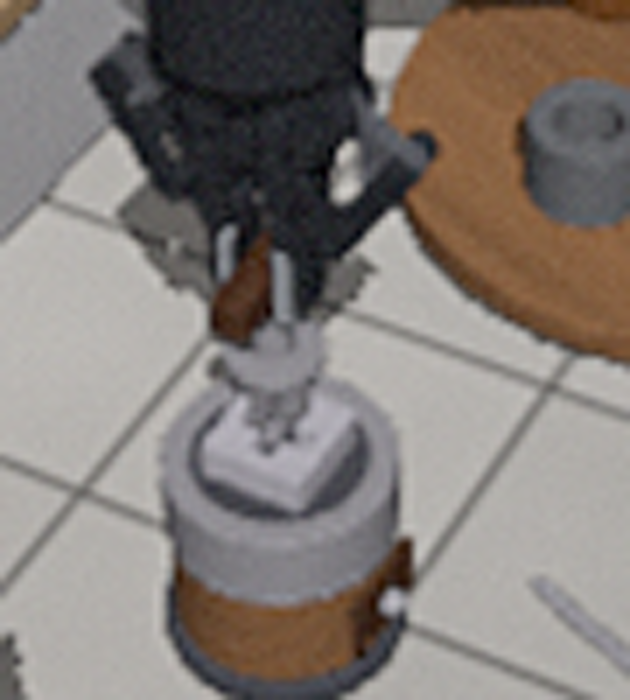

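View pics/sc14.png

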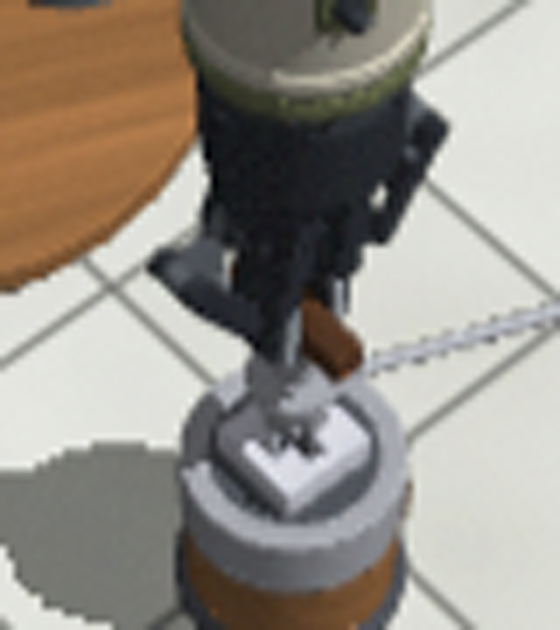

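View pics/w14c.png

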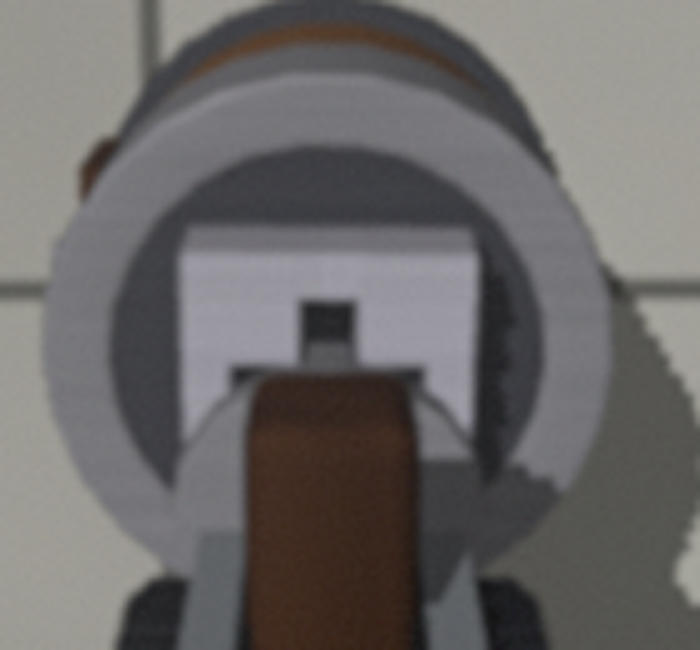

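```bash
python3 -m inch '[[[0,0,0],[6,0,0],1],[[0,0,0],[10,0,0],1],[[0,0,0],[13,0,0],1],[[0,0,0],[16,0,0],1],[[0,0,0],[18,0,0],1],[[0,0,0],[18,0,0],1]]'; python3 - <<'E'
from h import *
w=snap("wrist","w15"); p=w["p"]; crop(w,"w15c",190,130,330,260,5); o=readout.get_obs(); print(o["position"],o["ft_force"],o["torque"])
E
```

```text
clock: 15.52
position: [0.5654, 0.0575, 0.1601]
ee_rot: [0.002, 0.707, 0.0, 0.707]
ft_force: [-0.3, -0.6, -1.5]
grip_width: 0.17
[0.56543896 0.05743272 0.16026637] [ 0.01523882 -0.52240297 -2.35486703] [-0.00119998  0.01411261 -0.03297085]
```

View pics/w15c.png

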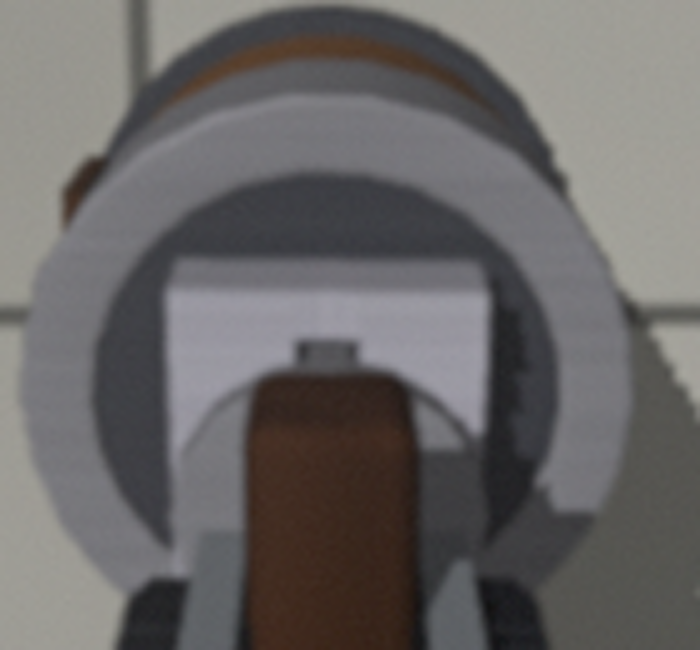

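```bash
python3 -m inch '[[[0,0,0],[4,0,0],1],[[0,0,0],[8,0,0],1],[[0,0,0],[12,0,0],1],[[0,0,0],[15,0,0],1],[[0,0,0],[18,0,0],1],[[0,0,0],[18,0,0],1]]'; python3 - <<'E'
from h import *
w=snap("wrist","w16"); p=w["p"]; crop(w,"w16c",190,130,330,260,5); o=readout.get_obs(); print(o["position"],o["ft_force"],o["torque"])
s=snap("side","si16"); crop(s,"si16",200,150,290,250,7)
E
```

```text
clock: 16.32
position: [0.5653, 0.0575, 0.142]
ee_rot: [0.002, 0.707, 0.0, 0.707]
ft_force: [0.1, -0.2, -2.6]
grip_width: 0.173
[0.56546222 0.05747585 0.14221906] [-1.09505857  0.13592888 -2.0170568 ] [-0.0252867   0.06061624 -0.00373109]
```

View pics/si16.png

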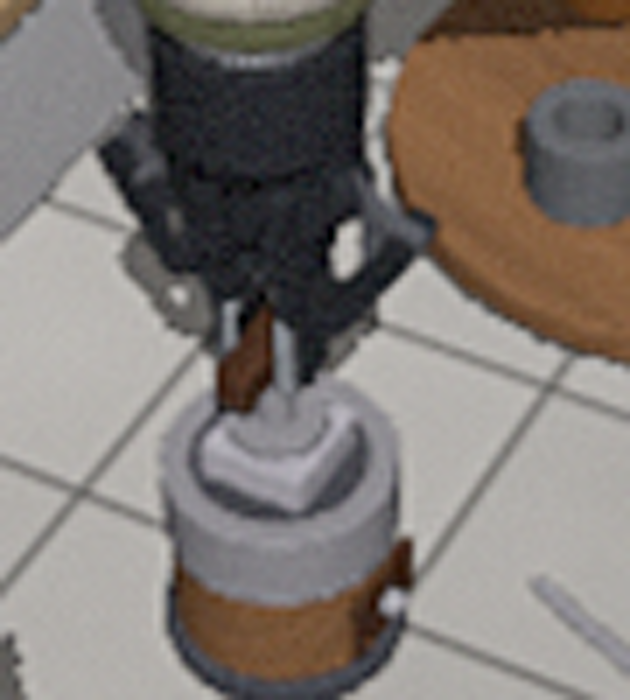

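```bash
python3 -m inch '[[[0,0,0],[2,0,0],1],[[0,0,0],[4,0,0],1],[[0,0,0],[6,0,0],1],[[0,0,0],[8,0,0],1],[[0,0,0],[10,0,0],1],[[0,0,0],[10,0,0],1],[[0,0,0],[10,0,0],1]]' 110; python3 -m inch '[[[0,0,0],[1,0,0],1],[[0,0,0],[2,0,0],1],[[0,0,0],[3,0,0],1],[[0,0,0],[3,0,0],1],[[0,0,0],[3,0,0],1]]'
```

```text
clock: 17.3
position: [0.5657, 0.0575, 0.1326]
ee_rot: [0.002, 0.707, 0.0, 0.708]
ft_force: [-1.8, -0.0, 3.6]
grip_width: 0.163
clock: 17.92
position: [0.5657, 0.0575, 0.1296]
ee_rot: [0.002, 0.707, 0.0, 0.708]
ft_force: [-1.5, 0.2, 4.7]
grip_width: 0.165
```

```bash
python3 -m inch '[[[0,0,0],[1,0,0],1],[[0,0,0],[2,0,0],1],[[0,0,0],[2,0,0],1],[[0,0,0],[2,0,0],1]]';  python3 -m inch '[[[0,0,0],[1,0,0],1],[[0,0,0],[2,0,0],1],[[0,0,0],[2,0,0],1],[[0,0,0],[2,0,0],1]]'
```

```text
clock: 18.42
position: [0.5658, 0.0575, 0.1293]
ee_rot: [0.002, 0.706, 0.0, 0.708]
ft_force: [-9.9, -1.2, 19.3]
grip_width: 0.163
clock: 18.92
position: [0.5658, 0.0576, 0.1293]
ee_rot: [0.002, 0.706, 0.0, 0.708]
ft_force: [-11.4, -1.4, 21.9]
grip_width: 0.163
```

```bash
python3 - <<'E'
from h import *
w=snap("wrist","w17"); s=snap("side","si17"); c=snap("scene","sc17")
crop(w,"w17c",190,130,330,260,5);crop(s,"si17c",200,150,290,250,7); crop(s,"si17p",150,220,250,320,6)
for cc in (w,s,c):
    W=cloud(cc); m=(np.abs(W[...,0]-.565)<.021)&(np.abs(W[...,1]-.0552)<.021)&(np.hypot(W[...,0]-.565,W[...,1]-.0552)>.022)&(W[...,2]>.09)&(W[...,2]<.115)
    rim=(np.abs(np.hypot(W[...,0]-.565,W[...,1]-.0552)-.042)<.003)&(W[...,2]>.085)&(W[...,2]<.11)
    print(m.sum(),np.median(W[m][:,2]),"rim",np.median(W[rim][:,2]))
W=cloud(w); b=(np.abs(W[...,0]-.565)<.006)&(np.abs(W[...,1]-.07)<.012)&(W[...,2]>.14)&(W[...,2]<.17); print("bar top",np.median(W[b][:,2]))
o=readout.get_obs(); print(o["clock"],o["position"],o["ft_force"])
E
```

```text
338 0.10121037359259204 rim 0.09728615576425692
26 0.1005489307985622 rim 0.09644839576333075
21 0.10035224832402134 rim 0.09659363455166903
bar top 0.15506914221076004
19.075 [0.56581708 0.05757537 0.12929155] [-10.00679562  -1.39778096  22.50840411]
```

View pics/w17c.png

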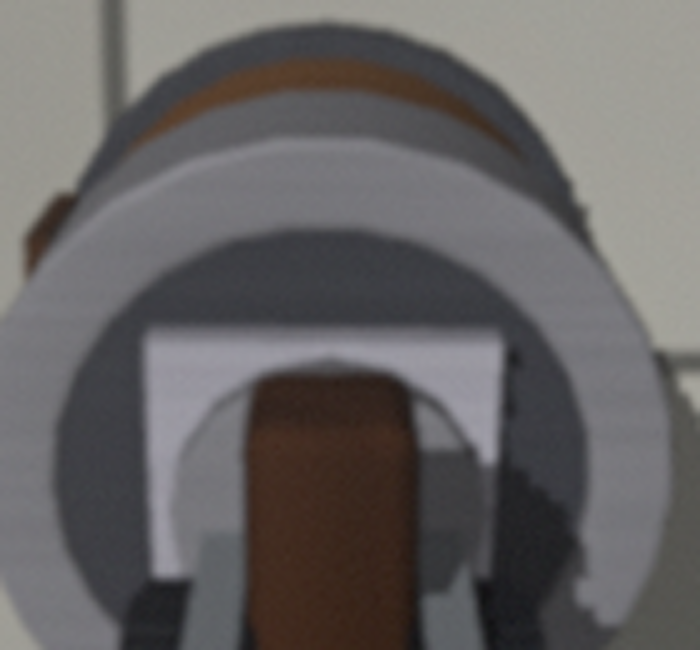

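View pics/si17c.png

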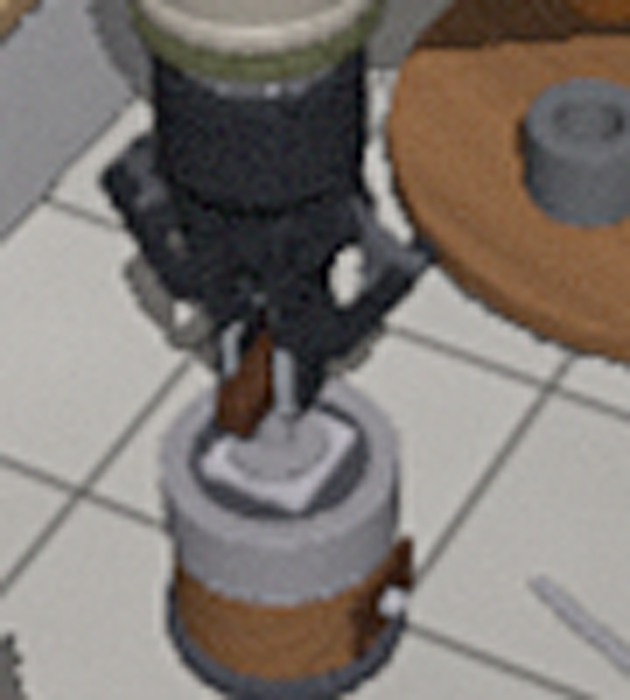

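View pics/si17.png

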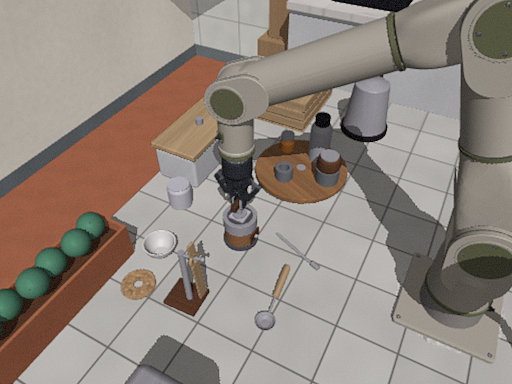

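View pics/si17p.png

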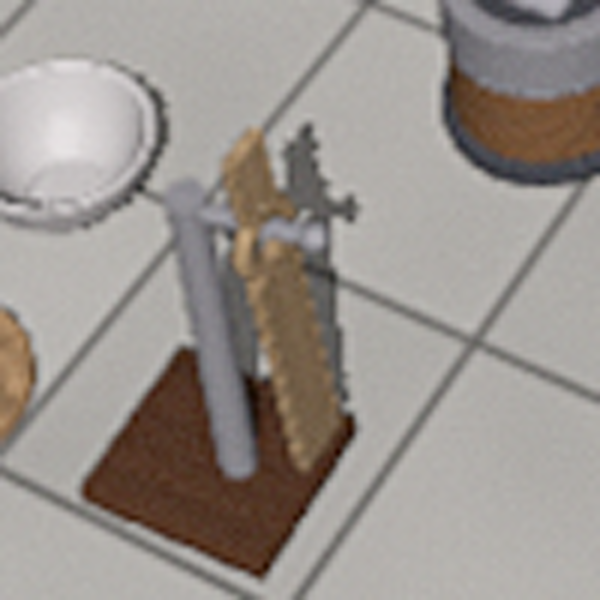

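```bash
python3 -c "
from workcell import manip
print(manip.hand_in())"
```

```text
the job is handed in; nothing more can be done
None
```

I took the stick out of the mill, hung it by its eye on the peg and let go. Then I took the key from the cup, turned it 53° to line up with the cross-shaped socket and slid it home. I pressed the hub to the bottom of its travel and handed in at about 19 s, still gripping the key and pushing.

My last checks showed:
- **Hub:** its top read 100–101 mm above the counter in all three cameras; bottom of travel is 100 mm. The push had risen to about 22 N with no further downward movement. There was also about 10 N of sideways load at the wrist, from pressing against the stop.
- **Key:** the top of its bar read 155 mm, which puts the flange flat on the hub.
- **Stick:** it hangs still on the peg, tilted slightly.
- **Gourd, flask and jar:** all were still standing.

None of these checks failed. The only disagreement was earlier. The camera put the flange 28 mm below the fingertips, and the pick-up height implied 29.4 mm. The contact force settled the final depth.

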